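# Snap the salt cupboard shut

## Task

Rain is blowing onto the porch: shut the little steel cupboard that has the white ceramic salt cellar in it, pushing its door past the roller catch until it snaps fully home, flush all round. Leave the door of the other cupboard, the one with the flat lid in it, standing open as it is, and do not upset the salt cellar.

Things in the scene. Friction and masses are not known exactly. Their poses are not given: they have to be found in the camera images.
- salt_cupboard_door (a joint): opening angle (rad) of the door to shut: 0 fully home, up to 1.5; starts at 0.5 to 1.05 and stays where left. Upright steel panel 196 wide x 172 tall x 12 mm, top edge 177 mm above the table, hinged at its left edge (+y). The roller catch resists from about 0.11 rad, needs about 8 N at the push point, and past 0.04 rad pulls the door home onto a firm stop; short of that it stands ajar.
- salt_cupboard_push (a point): point to push on that door's outer face, moving with it: 150 mm from the hinge line, 46 mm from the free edge, 146 mm above the table. x axis: inward normal (the way to push); y: along the door to the hinge; z up. The hinge line lies at x +12, y +150 mm from here. Closing turns the door counter-clockwise from above. A knob stands 24 mm out near the free edge, 46 mm above the table.
- salt_cellar: closed white ceramic salt cellar, 80 mm wide, 90 mm tall, loose on the floor (8 mm up) of the cupboard to shut; origin: centre of its underside, z up. That cupboard is a fixed steel box 160 deep x 200 wide x 186 mm tall with a 44 mm high back and two teak slats for a roof; its door covers the front, which looks roughly towards the robot.
- spare_cupboard_push (a point): the same point, with the same axes and offsets, on the door of the other, equal cupboard, in which a flat round lid 104 mm wide lies. This door also stands open, by 0.5 to 1.0 rad, and must be left as it is.
Not all that is in view belongs to the job. Leave any blue or brown look-alike of the salt_cellar alone.

How it is judged:
On the way:
1. the salt cupboard's door is swung to within about 15 degrees of closed (value of joint salt_cupboard_door below 0.25 rad).
At the end, for the whole second after the job is handed in: The door of the cupboard with the salt cellar is snapped home (opening angle under 0.025 rad, about 1.4 degrees), the other cupboard's door is within 30 mm of where it stood (at 150 mm from its hinge), and the salt cellar stands upright within 20 mm of its place (value of joint salt_cupboard_door below 0.025 rad and distance of spare_cupboard_push from where it was at the start of the episode below 0.03 m and angle between salt_cellar's own z axis and vertical below 0.15 rad and distance of salt_cellar from where it was at the start of the episode below 0.02 m); the robot touches nothing.
It fails at once if the other cupboard's door is moved by more than 30 mm (distance of spare_cupboard_push from where it was at the start of the episode above 0.03 m).
It fails at once if the salt cellar is tipped over (angle between salt_cellar's own z axis and vertical above 0.5 rad).
It also fails if it takes over 32 s, if anything falls off the work surface, if the arm or the gripper's body presses on something with over 40 N, if the wrist force passes 120 N, or if a joint passes its speed limit or range.

## Robot

A 6-joint arm with a two-finger parallel gripper is mounted at the origin on the work surface. World frame = base frame: x ahead of the robot, y to its left, z up, the work surface at z = 0. Lengths are in m, angles in rad, forces in N, time in s.
With the tool pointing down it reaches from about 0.375 to 0.9 m from the base axis. Payload 3.1 kg.
Tool frame: the origin (TCP) lies on the centre line of the jaws, within the pads' length; the fingertips stand 19 mm ahead of it and the grasp point (between the pads) is the TCP; y points along the fingers, x is the direction in which the jaws open and shut, and the axes are right-handed (so a half turn about y gives the same grasp; the last joint's range is limited). The gripper opens to 85 mm and grips with 20 to 120 N. Pads are 22 mm wide; open, the fingers measure 114 mm over their backs; the gripper's body (76 mm by 85 mm) begins 54 mm behind the grasp point. The pads swing forward as they close: fully open they stand 13 mm farther back than shut.
Start: joints at [-1.345, 0.527, 1.433, -0, 1.181, -0.178], TCP at [0.246, -0.575, 0.25] pointing down, gripper open.
Joint ranges: [-3.08, 3.08], [-0.75, 2.2], [0.22, 2.44], [-1.43, 4.57], [0, 2.65], [-2.85, 2.85]. Speed limits (rad/s): [2.79, 2.79, 3.14, 3.14, 3.14, 3.14].

## Interface

Orientations are given as a unit quaternion [x, y, z, w].
In Python, from station import * gives the robot as it stands.
- The arm moves only by the tool step_arm, never from a script. Its argument "moves" is a list of rows, each a list of 7 numbers: the turn, a rotation vector about the tool's x, y, z in rad, then the shift along the tool's x, y, z in cm, then the closure, from -1 (fully open) to 1 (shut). A call has 1 to 12 rows; each row is the pose to reach, as a shift and turn from the pose measured when the call began, along the tool's axes at that moment; what a row does not reach only later rows make up. A row lasts 1/8 s, in which the tool goes at most 62.5 mm and 10.7 degrees, less where a joint would pass 70% of its speed; a pose out of reach is approached as far as the arm can. A call with a gripper value outside its range is refused whole. The fingers move at their own pace and stop on an object; "grip_force" is the grip in N (left out, the last holds). Time passes only in rows, so rows that repeat a pose let the fingers close. It gives the time, the measured TCP pose, the force and the opening at its end, in the units of the state.
- sense(): the state, without advancing time (a new reading comes with each control period).
- snapshot(name): name is "scene" or "side" or "wrist"; returns a dict with "frame" (480x640x3 uint8, red, green, blue), "z_map" (480x640 float32, m along the optical axis (not along the pixel's ray), 0 where there is no reading), "vfov" (degrees; the focal length in pixels is half the picture's height over the tangent of half this angle, whatever the lens; pixels are square), "cx", "cy" (the principal point, pixels), "dist" ([k1, k2, p1, p2, k3] as OpenCV has them; the pictures are not rectified), "xyz" and "orientation" of the camera in the world. Camera axes: x right, y down, z forward; pixel columns grow to the right and rows downward; lengths in m; the calibration is good to about 2 mm. A picture is of the moment at which its call begins.
- sign_off(): hands the job in, once; it reports no verdict.
The state is a dict: "t": time; "q": joint angles; "qd": joint speeds; "tau": joint torques, N m; "tcp_pos": TCP position; "tool_rot": TCP orientation; "force": force on the tool from outside, world axes, zero at the start; "ft_torque": the same for the moment, N m; "finger_gap": opening from 0.0 (shut) to 1.0 (fully open).
Only numpy, scipy, OpenCV 4.12 (cv2) and the standard library are available. Lean on these libraries where they do the work, as an engineer would, in place of code of your own. Each camera call takes 0.05 s, during which the arm holds its last target.

## Working session

There is one attempt and no reset: what is moved stays moved. The work goes in short steps, Python scripts to look and compute and a tool call to move; the robot and the scene stay as the last step left them, time stands still between calls to the robot, and variables do not carry over. Pictures are saved under pics/ and viewed, and the job is handed in when it is done.

Besides the shell and the picture viewer there is one more tool, called after "Emit:" by a JSON object that holds its "name" and its "arguments". step_arm: Moves the arm, as the interface text tells. Its arguments: {"type":"object","properties":{"moves":{"type":"array","items":{"type":"array","items":{"type":"number"}}},"grip_force":{"type":"number"}},"required":["moves"]}

```bash
mkdir -p pics; ls
cat > h.py <<'E'
from station import *
import numpy as np, cv2
from scipy.spatial.transform import Rotation as R
def K(s):
    f=240/np.tan(np.radians(s["vfov"])/2)
    return np.array([[f,0,s["cx"]],[0,f,s["cy"]],[0,0,1]])
def cloud(s):
    k=K(s);h,w=s["z_map"].shape
    u,v=np.meshgrid(np.arange(w),np.arange(h))
    p=cv2.undistortPoints(np.stack([u,v],-1).reshape(-1,1,2).astype(float),k,np.array(s["dist"])).reshape(h,w,2)
    z=s["z_map"]
    P=np.dstack([p[...,0]*z,p[...,1]*z,z])
    W=P@R.from_quat(s["orientation"]).as_matrix().T+np.array(s["xyz"])
    W[z==0]=np.nan
    return W
def project(s,X):
    Rm=R.from_quat(s["orientation"]).as_matrix()
    p=(np.atleast_2d(X)-np.array(s["xyz"]))@Rm
    return cv2.projectPoints(p,np.zeros(3),np.zeros(3),K(s),np.array(s["dist"]))[0].reshape(-1,2)
E
python3 - <<'E'
from h import *
import pickle
for n in ["scene","side","wrist"]:
    s=snapshot(n); cv2.imwrite(f"pics/{n}0.png",s["frame"][...,::-1]); pickle.dump(s,open(f"{n}0.pkl","wb"))
    print(n,s["xyz"],s["orientation"],s["vfov"],(s["z_map"]>0).mean())
print(sense())
E
```

```text
pics
scene [0.95104499 0.46307062 0.87853383] [ 0.27192093  0.92149309 -0.26603553 -0.07832365] 54.1274802852181 0.9958170572916667
side [ 0.33470058 -0.56267502  0.83021706] [ 0.89402683 -0.25447045  0.09861486 -0.35529697] 54.29913014886198 0.9958235677083334
wrist [ 0.31344657 -0.54599159  0.37408382] [ 0.82553152 -0.54506208 -0.08134027  0.12160922] 58.64450127705295 0.99599609375
{'t': 0.15, 'q': array([-1.34551782e+00,  5.28279211e-01,  1.43364523e+00,  2.02954054e-05,
        1.18140177e+00, -1.78478967e-01]), 'qd': array([ 0.00101984, -0.00219007, -0.00450868, -0.00046295,  0.00034604,
       -0.00106481]), 'tau': array([ 7.08388416e-04, -4.42744589e+01, -1.78276151e+01, -2.44637249e-04,
        5.54567145e-03, -9.93325699e-06]), 'tcp_pos': array([ 0.24547023, -0.57419506,  0.24953021]), 'tool_rot': array([-0.58967128,  0.39003163, -0.38915397,  0.59052714]), 'force': array([-0.67527837, -0.5388    ,  1.50889514]), 'ft_torque': array([-0.04576608, -0.01014515,  0.00748433]), 'finger_gap': 1.0005905903892698}
```

View pics/scene0.png

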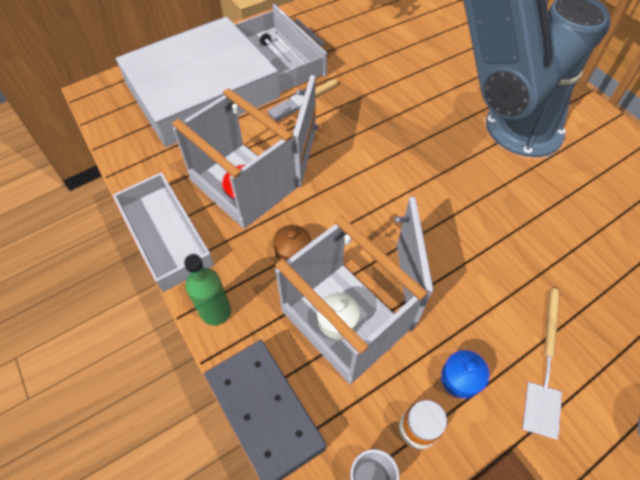

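View pics/side0.png

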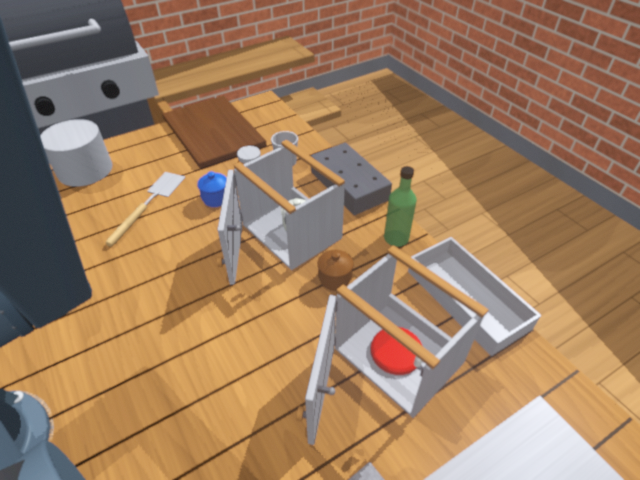

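View pics/wrist0.png

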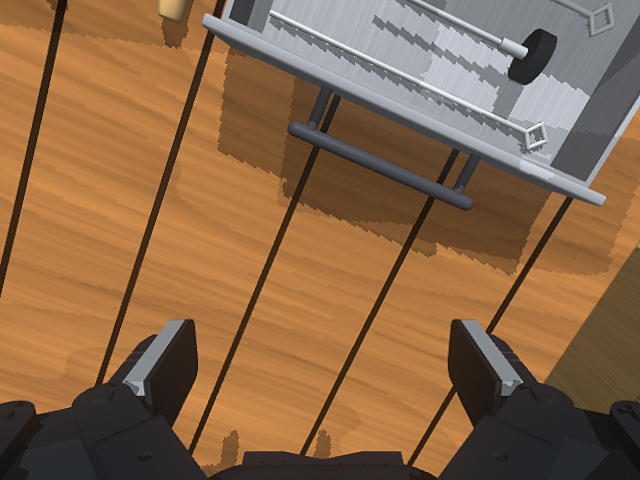

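The scene view shows two candidate cupboards. One, at about (350,300), holds a white lidded pot at (338,315), and its door stands at (415,250). The other, at about (240,160), holds a red flat lid at (235,182), and its door is at (305,125). The first fits "white ceramic salt cellar". The brown (292,242) and blue (465,374) look-alikes are outside. I'll confirm in a crop and measure the door.

Run:
```python
from h import *
import pickle
a=pickle.load(open("scene0.pkl","rb"));b=pickle.load(open("side0.pkl","rb"))
c1=cv2.resize(a["frame"][180:390,260:450],None,fx=2.1,fy=2.1,interpolation=3)
c2=cv2.resize(b["frame"][130:310,200:360],None,fx=2.4,fy=2.4,interpolation=3)
h=min(c1.shape[0],c2.shape[0]);cv2.imwrite("pics/crop.png",np.hstack([c1[:h],c2[:h]])[...,::-1])
for n,s in(("scene",a),("side",b)):
    W=cloud(s)
    # slice of heights: topview map
    for lo,hi in((0.1,0.17),):
        m=(W[...,2]>lo)&(W[...,2]<hi)
        print(n,m.sum())
    np.save(n+"W.npy",W)
Wa=np.load("sceneW.npy");Wb=np.load("sideW.npy")
# top-down map 2mm/px x 0..1, y -0.8..0.8 ; 
img=np.zeros((600,800,3),np.uint8)
for W,s in((Wb,b),(Wa,a)):
    P=W.reshape(-1,3);C=s["frame"].reshape(-1,3)
    m=(P[:,2]>0.06)&(P[:,2]<0.3)
    P=P[m];C=C[m]
    u=((0.6-P[:,1])/0.0016).astype(int);v=((0.95-P[:,0])/0.0016).astype(int)
    k=(u>=0)&(u<800)&(v>=0)&(v<600)
    img[v[k],u[k]]=C[k]
for i in range(0,12): cv2.putText(img,f"{0.6-i*0.1:.1f}",(int(i*62.5),595),0,.35,(255,255,255))
for i in range(0,9): cv2.putText(img,f"{0.9-i*0.1:.1f}",(0,int(31+i*62.5)),0,.35,(255,255,255))
cv2.imwrite("pics/top.png",img[...,::-1])
```

```text
scene 7760
side 11971
```

View pics/crop.png

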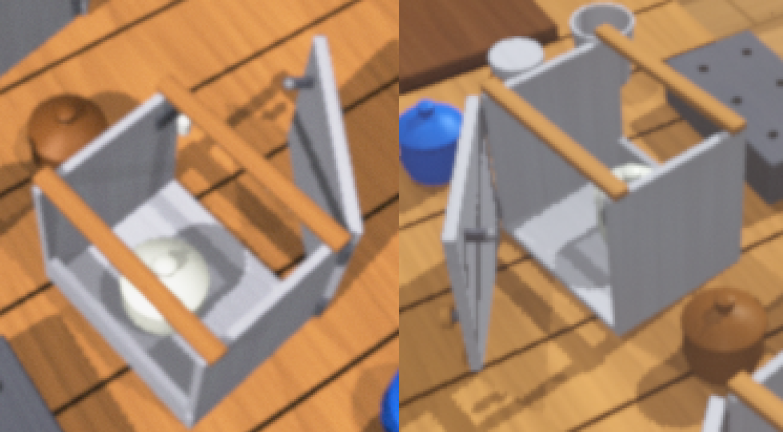

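View pics/top.png

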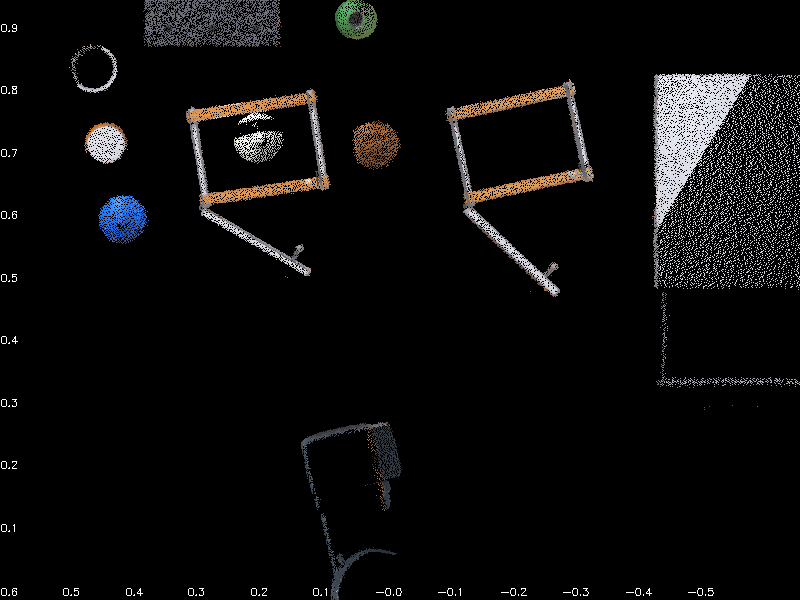

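The crop confirms it: the white lidded cellar stands in the cupboard at y≈0.2. Its door is ajar, with a roller arm on the inner face. Next I'll fit the door line and the front plane.

Run:
```python
from h import *
P=np.vstack([np.load("sceneW.npy").reshape(-1,3),np.load("sideW.npy").reshape(-1,3)])
P=P[np.isfinite(P).all(1)]
# salt door top edge
def rect(m,n):
    q=P[m][:,:2]; (c,wh,a)=cv2.minAreaRect((q*1000).astype(np.float32)); print(n,m.sum(),c,wh,a); print(cv2.boxPoints((c,wh,a)).round(1).tolist())
x,y,z=P.T
rect((z>.168)&(z<.181)&(x>.48)&(x<.608)&(y>.1)&(y<.285),"door top salt")
rect((z>.168)&(z<.181)&(x>.45)&(x<.605)&(y>-.3)&(y<-.13),"door top spare")
m=(z>.183)&(z<.21)&(x>.6)&(x<.82)&(y>.08)&(y<.32); rect(m,"box salt roof"); print(z[m].max(),np.median(z[m]))
m=(z>.03)&(z<.13)&(x>.66)&(x<.78)&(y>.15)&(y<.25); rect(m,"cellar")
print(sense()['tcp_pos'],R.from_quat(sense()['tool_rot']).as_matrix().round(3))
```

```text
door top salt 1078 (561.8783569335938, 189.37127685546875) (198.73143005371094, 13.898229598999023) 59.67056655883789
[[505.70001220703125, 107.0999984741211], [517.7000122070312, 100.0999984741211], [618.0999755859375, 271.6000061035156], [606.0999755859375, 278.6000061035156]]
door top spare 1188 (543.5181274414062, -223.3557891845703) (189.63693237304688, 14.611196517944336) 46.871456146240234
[[473.3999938964844, -287.6000061035156], [484.0, -297.6000061035156], [613.7000122070312, -159.10000610351562], [603.0, -149.1999969482422]]
box salt roof 3446 (711.6627807617188, 186.49481201171875) (157.5272674560547, 212.0457000732422) 8.980735778808594
[[617.2999877929688, 278.8999938964844], [650.4000244140625, 69.5], [806.0, 94.0999984741211], [772.9000244140625, 303.5]]
0.19020184235445659 0.18616254168450352
cellar 1191 (742.2738647460938, 194.786376953125) (109.30592346191406, 75.77286529541016) 22.679067611694336
[[677.2000122070312, 208.6999969482422], [706.5, 138.8000030517578], [807.2999877929688, 180.89999389648438], [778.0999755859375, 250.8000030517578]]
[ 0.24547023 -0.57419506  0.24953021] [[ 0.393 -0.     0.92 ]
 [-0.92   0.002  0.393]
 [-0.002 -1.     0.   ]]
```

Both cupboards are measured. The salt door's hinge is at about (0.617, 0.272), it stands about 0.69 rad open, and its closed inward normal points 9° left of x. I'll cross at height with the jaws shutting, then push with the shut fingers, tool pointing down and turning with the door.

Emit:
{"name": "step_arm", "arguments": {"moves": [[0,0.05,0,-3,0,2.5,1],[0,0.1,0,-7,0,6,1],[0,0.17,0,-11,0,9.4,1],[0,0.23,0,-15,0,12.8,1],[0,0.29,0,-19,0,16.2,1],[0,0.36,0,-23,0,19.6,1],[0,0.42,0,-27,0,23,1],[0,0.48,0,-31,0,26.4,1],[0,0.54,0,-35,0,29.8,1],[0,0.6,0,-39,0,33.2,1],[0,0.66,0,-43,0,36.6,1],[0,0.72,0,-46,0,39,1]], "grip_force": 40}}

```text
t: 1.65
tcp_pos: [0.4236, 0.004, 0.2505]
tool_rot: [-0.415, 0.573, -0.572, 0.415]
force: [0.3, -1.2, 0.0]
finger_gap: -0.002
```

```bash
cat > plan.py <<'E'
from h import *
H=np.array([.617,.272]); PHI=np.radians(8.98)
def tgt(th,d,z):
    a=PHI-th; n=np.array([np.cos(a),np.sin(a)]); dr=np.array([np.sin(a),-np.cos(a)])
    p=H+.150*dr-(.012+d)*n
    return np.r_[p,z],a
def rel(pos,yaw,s=None):
    s=s or sense(); Rm=R.from_quat(s['tool_rot']).as_matrix()
    z=np.array([np.cos(yaw),np.sin(yaw),0]); y=np.array([0,0,-1.]); x=np.cross(y,z)
    T=np.stack([x,y,z],1)
    rv=R.from_matrix(Rm.T@T).as_rotvec()
    return np.r_[rv.round(3),(Rm.T@(pos-s['tcp_pos'])*100).round(2)]
E
python3 - <<'E'
from plan import *
print(rel(*tgt(.687,.06,.25)),rel(*tgt(.687,.06,.155)),tgt(.687,.06,.155))
E
```

```text
[ 1.000e-03  2.130e-01 -2.000e-03 -1.835e+01  7.000e-02 -1.800e-01] [ 1.000e-03  2.130e-01 -2.000e-03 -1.834e+01  9.570e+00 -1.800e-01] (array([0.47902283, 0.17901451, 0.155     ]), np.float64(-0.5302694331709092))
```

Emit:
{"name": "step_arm", "arguments": {"moves": [[0,0.06,0,-4,0,0,1],[0,0.12,0,-8,0,0,1],[0,0.18,0,-13,0,-0.2,1],[0,0.21,0,-18.3,0,-0.2,1],[0,0.21,0,-18.3,0,-0.2,1],[0,0.21,0,-18.3,4,-0.2,1],[0,0.21,0,-18.3,8,-0.2,1],[0,0.21,0,-18.3,9.5,-0.2,1],[0,0.21,0,-18.3,9.5,-0.2,1]]}}

```text
t: 2.78
tcp_pos: [0.4781, 0.178, 0.1551]
tool_rot: [-0.353, 0.614, -0.612, 0.352]
force: [0.6, 0.5, -0.4]
finger_gap: -0.0
```

Run:
```python
from plan import *
s=snapshot("side");cv2.imwrite("pics/side1.png",s["frame"][...,::-1])
st=sense();print(st['t'],st['tcp_pos'],st['force'])
for th,d in((.687,.011),(.55,.011),(.4,.011),(.25,.011),(.15,.011)): print(th,rel(*tgt(th,d,.155),st))
```

```text
2.825 [0.47900862 0.17827709 0.15612701] [ 0.67716375 -0.49221565 -1.13556152]
0.687 [ 1.00e-03  3.00e-03 -1.00e-03 -5.00e-02  1.10e-01  4.86e+00]
0.55 [ 1.00e-03 -1.34e-01 -2.00e-03  1.30e-01  1.10e-01  6.93e+00]
0.4 [ 1.00e-03 -2.84e-01 -2.00e-03  0.00e+00  1.10e-01  9.20e+00]
0.25 [ 0.000e+00 -4.340e-01 -2.000e-03 -4.700e-01  1.000e-01  1.143e+01]
0.15 [ 0.000e+00 -5.340e-01 -2.000e-03 -9.600e-01  1.000e-01  1.286e+01]
```

View pics/side1.png

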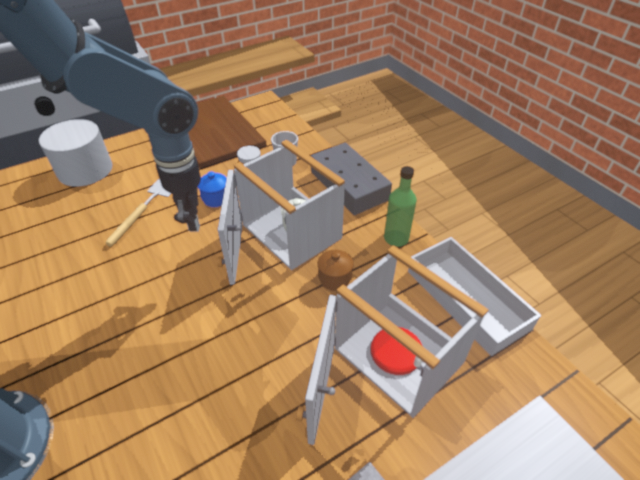

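The side view shows the shut fingers at (190,222), in front of the outer face of the salt door at (230,225), with everything else clear. I'll push along the arc slowly.

Emit:
{"name": "step_arm", "arguments": {"moves": [[0,0,0,0,0,2,1],[0,0,0,0,0,4,1],[0,0,0,0,0,4.9,1],[0,-0.07,0,0,0,5.9,1],[0,-0.13,0,0.1,0,6.9,1],[0,-0.21,0,0.1,0,8,1],[0,-0.28,0,0,0,9.2,1],[0,-0.36,0,-0.2,0,10.3,1],[0,-0.43,0,-0.5,0,11.4,1],[0,-0.43,0,-0.5,0,11.4,1]]}}

```text
t: 4.08
tcp_pos: [0.5814, 0.1246, 0.1565]
tool_rot: [-0.474, 0.524, -0.524, 0.476]
force: [0.2, -0.8, 0.5]
finger_gap: -0.001
```

Run:
```python
from plan import *
s=snapshot("side");cv2.imwrite("pics/side2.png",cv2.resize(s["frame"][100:340,120:440],None,fx=2,fy=2)[...,::-1])
W=cloud(s);np.save("W2.npy",W)
P=W.reshape(-1,3);x,y,z=P.T
m=(z>.168)&(z<.181)&(x>.48)&(x<.66)&(y>.08)&(y<.27)
q=P[m][:,:2];print(m.sum(),cv2.minAreaRect((q*1000).astype(np.float32)))
st=sense();print(st['t'],st['tcp_pos'],st['force'])
for th,d in((.25,.011),(.2,.011),(.15,.011),(.1,.011),(.05,.011),(.03,.011),(0,.011)): print(th,rel(*tgt(th,d,.155),st))
```

```text
113 ((606.9265747070312, 127.25365447998047), (77.85735321044922, 105.64266967773438), 8.837629318237305)
4.125 [0.58019923 0.12484857 0.15604   ] [ 0.1064811  -0.39434108 -0.89544468]
0.25 [ 0.    -0.006 -0.002  0.01   0.1   -0.01 ]
0.2 [ 0.    -0.056 -0.002  0.1    0.1    0.75 ]
0.15 [ 0.    -0.106 -0.002  0.15   0.1    1.5  ]
0.1 [ 0.00e+00 -1.56e-01 -2.00e-03  1.70e-01  1.00e-01  2.26e+00]
0.05 [ 0.00e+00 -2.06e-01 -2.00e-03  1.50e-01  1.00e-01  3.02e+00]
0.03 [ 0.00e+00 -2.26e-01 -2.00e-03  1.30e-01  1.00e-01  3.32e+00]
0 [ 0.00e+00 -2.56e-01 -2.00e-03  9.00e-02  1.00e-01  3.78e+00]
```

View pics/side2.png

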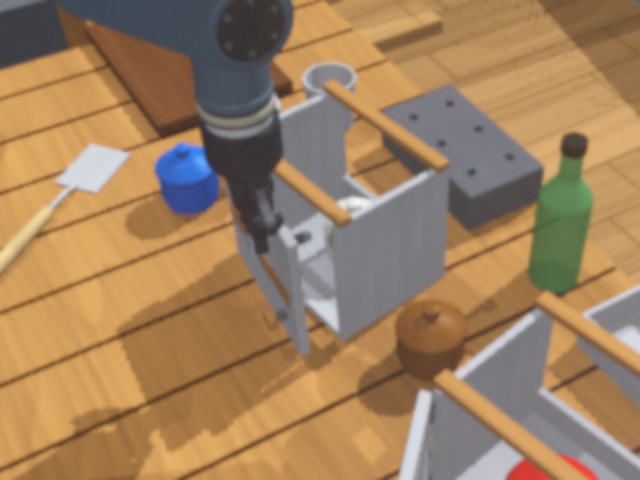

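The crop shows the shut fingers at (262,240) against the door, which is now mostly closed. I'll press on slowly into the catch.

Emit:
{"name": "step_arm", "arguments": {"moves": [[0,-0.06,0,0.1,0.1,0.8,1],[0,-0.11,0,0.1,0.1,1.5,1],[0,-0.16,0,0.2,0.1,2.2,1],[0,-0.2,0,0.2,0.1,2.7,1],[0,-0.22,0,0.1,0.1,3.0,1],[0,-0.22,0,0.1,0.1,3.0,1]]}}

```text
t: 4.88
tcp_pos: [0.6099, 0.121, 0.1549]
tool_rot: [-0.529, 0.47, -0.469, 0.53]
force: [0.1, -0.4, 0.5]
finger_gap: -0.004
```

Emit:
{"name": "step_arm", "arguments": {"moves": [[0,0,0,0,0,0.2,1],[0,-0.02,0,0,0,0.4,1],[0,-0.03,0,0,0,0.5,1]]}}

```text
t: 5.25
tcp_pos: [0.6152, 0.1217, 0.1548]
tool_rot: [-0.536, 0.461, -0.461, 0.537]
force: [0.5, 0.3, 0.4]
finger_gap: 0.003
```

Run:
```python
from plan import *
s=snapshot("side");cv2.imwrite("pics/side3.png",cv2.resize(s["frame"][130:310,180:380],None,fx=3,fy=3)[...,::-1])
st=sense();print(st['t'],st['tcp_pos'],st['force'])
for th,d in((.03,.011),(0,.011)): print(th,rel(*tgt(th,d,.155),st))
```

```text
5.3 [0.61527391 0.12168263 0.15483249] [-0.06071636  0.09330243 -0.92636337]
0.03 [-0.001  0.024 -0.002  0.11  -0.02  -0.23 ]
0 [-0.001 -0.006 -0.002  0.18  -0.02   0.22 ]
```

View pics/side3.png

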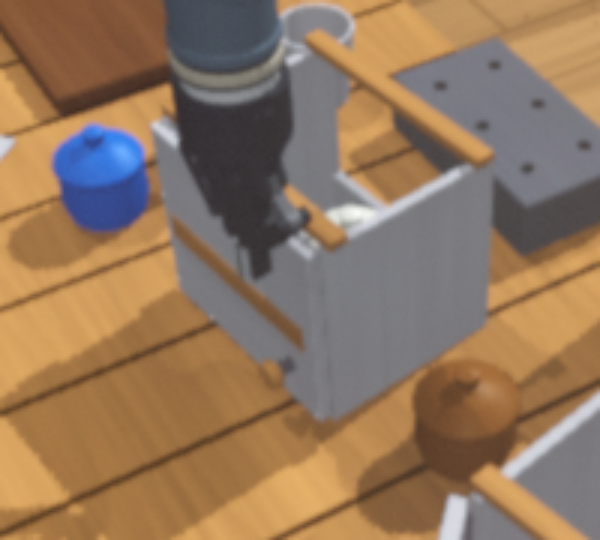

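The door now looks flush along the box edge at (322,330). There is no force on the fingers, so it seems to have snapped home ahead of them. I'll feel for the stop with a few more millimetres, then back off.

Emit:
{"name": "step_arm", "arguments": {"moves": [[0,0,0,0,0,0.2,1],[0,0,0,0,0,0.4,1],[0,0,0,0,0,0.4,1]]}}

```text
t: 5.68
tcp_pos: [0.6164, 0.122, 0.1545]
tool_rot: [0.537, -0.463, 0.459, -0.535]
force: [-6.7, -2.3, 3.1]
finger_gap: 0.004
```

Emit:
{"name": "step_arm", "arguments": {"moves": [[0,0,0,0,0,0.4,1],[0,0,0,0,0,0.6,1],[0,0,0,0,0,0.6,1]]}}

```text
t: 6.05
tcp_pos: [0.6162, 0.122, 0.1543]
tool_rot: [0.542, -0.466, 0.455, -0.531]
force: [-13.7, -3.6, 9.8]
finger_gap: -0.002
```

The TCP has stopped moving at 14 N, which is above the catch force. But the upward force of 9.8 N could mean a knuckle is touching the roof slat. I'll back off and look at the door itself.

Emit:
{"name": "step_arm", "arguments": {"moves": [[0,0,0,0,0,-1,1],[0,0,0,0,0,-4,1],[0,0,0,0,0,-8,1],[0,0,0,0,-3,-13,1],[0,0,0,0,-6,-18,1],[0,0,0,0,-6,-22,1],[0,0,0,0,-6,-22,1]]}}

```text
t: 6.92
tcp_pos: [0.3968, 0.0889, 0.2193]
tool_rot: [0.542, -0.466, 0.455, -0.531]
force: [0.4, 0.3, -0.4]
finger_gap: -0.0
```

Run:
```python
from plan import *
a=snapshot("side");b=snapshot("scene")
c1=cv2.resize(a["frame"][130:310,190:360],None,fx=2.3,fy=2.3,interpolation=3)
c2=cv2.resize(b["frame"][180:390,260:450],None,fx=2,fy=2,interpolation=3)
h=min(c1.shape[0],c2.shape[0]);cv2.imwrite("pics/chk.png",np.hstack([c1[:h],c2[:h]])[...,::-1])
P=np.vstack([cloud(a).reshape(-1,3),cloud(b).reshape(-1,3)]);P=P[np.isfinite(P).all(1)];x,y,z=P.T
e=np.array([np.cos(PHI),np.sin(PHI)]);t=np.array([np.sin(PHI),-np.cos(PHI)])
q=(P[:,:2]-H)@np.stack([e,t],1)
for lo,hi in((.168,.181),(.06,.165)):
    m=(z>lo)&(z<hi)&(abs(q[:,0])<.04)&(q[:,1]>.01)&(q[:,1]<.19)&(q[:,0]<.002)
    out=[]
    for k in range(0,200,20):
        mm=m&(q[:,1]*1000>=k)&(q[:,1]*1000<k+20)
        if mm.sum()>5: out.append((k,int(mm.sum()),round(float(np.percentile(q[mm,0],10))*1000,1),round(float(np.median(q[mm,0]))*1000,1)))
    print(out)
m=(z>.06)&(z<.165)&(q[:,0]<-.006)&(q[:,0]>-.03)&(q[:,1]>.01)&(q[:,1]<.19)
pf=np.polyfit(q[m,1],q[m,0],1);print("outer face fit",m.sum(),pf)
# roof and side walls angle
for n,mm in(("front slat",(z>.183)&(z<.2)&(q[:,0]>0)&(q[:,0]<.035)&(q[:,1]>.01)&(q[:,1]<.19)),):
    print(n,mm.sum(),np.polyfit(q[mm,1],q[mm,0],1))
def rect(m,n):
    (c,wh,a)=cv2.minAreaRect((P[m][:,:2]*1000).astype(np.float32)); print(n,m.sum(),c,wh,a)
rect((z>.168)&(z<.181)&(x>.45)&(x<.605)&(y>-.3)&(y<-.13),"door top spare")
m=(z>.183)&(z<.21)&(x>.6)&(x<.82)&(y>.08)&(y<.32); rect(m,"box salt roof")
m=(z>.03)&(z<.13)&(x>.66)&(x<.78)&(y>.15)&(y<.25); rect(m,"cellar")
print(sense()['tcp_pos'],sense()['force'])
```

```text
[(0, 49, -10.0, -5.6), (20, 100, -10.4, -6.5), (40, 104, -10.8, -7.0), (60, 104, -10.7, -6.9), (80, 103, -11.2, -6.7), (100, 102, -10.7, -7.1), (120, 103, -10.7, -7.1), (140, 104, -11.1, -7.3), (160, 99, -10.9, -7.2), (180, 49, -11.0, -6.5)]
[(0, 78, -11.3, -10.0), (20, 291, -11.4, -1.5), (40, 324, -11.1, -1.7), (60, 328, -11.4, -1.6), (80, 328, -11.5, -1.8), (100, 332, -11.6, -2.0), (120, 324, -11.8, -2.5), (140, 328, -11.8, -9.5), (160, 299, -12.1, -10.0), (180, 115, -11.7, -10.2)]
outer face fit 1403 [-0.00450832 -0.01028888]
front slat 1441 [-0.00655529  0.01312122]
door top spare 1183 (543.840087890625, -222.9443359375) (189.34698486328125, 14.532962799072266) 46.82139587402344
box salt roof 3436 (711.8502807617188, 187.50250244140625) (157.93649291992188, 209.92807006835938) 8.688919067382812
cellar 1161 (742.4755859375, 194.31341552734375) (110.55950927734375, 76.62230682373047) 22.9741268157959
[0.40116359 0.08875603 0.21939087] [ 0.50849549 -0.37849565  0.25361503]
```

View pics/chk.png

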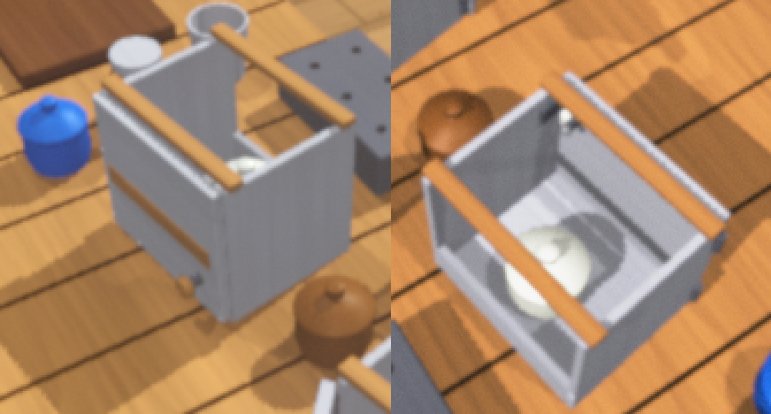

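The door is flush in both views. Its face is parallel to the front slat within about 0.002 rad, the cellar stands upright and unmoved, and the arm is clear. Handing in.

```bash
python3 -c "
from station import *
print(sign_off())"
```

```text
the job is handed in; nothing more can be done
None
```

I shut the door of the cupboard with the white salt cellar, pushing it along its arc with the closed fingertips until it met its stop. I then backed the arm clear and handed in at about 7 s; `sign_off()` gave no verdict.

**Last checks:**
- **Salt door:** its outer face is parallel to the front roof slat within about 0.002 rad, and it looks flush in both views.
- **Spare door:** its measured angle and centre match the start within 0.1° and 0.5 mm.
- **Salt cellar:** it is upright and within about 1 mm of where it stood.
- **Arm:** there is no contact force on the tool, which stands more than 0.2 m away.

**Not settled:** while I pressed on the stop, the force reached 14 N sideways plus about 10 N upwards. A knuckle may have brushed the front roof slat. These forces are well under the limits, and the later views show nothing moved.

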